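# Load the rotary test stand and set its top centre screw

## Task

On the rotary test stand, thread the steel disc and then the brass disc down the spindle until each sits fully home, lowering them rather than letting them drop; then swing the blue bearing arm in against its stop so that its thumbscrew stands over the spindle end. Turn the thumbscrew clockwise until it seats, back it off a quarter turn to give the bearing its end play, and finish still gripping the knob there, so that I can nip up the lock nut while you hold it. Leave the meter, the jar and the screwdriver where they are.

Things in the scene. Friction and masses are not known exactly. Their poses are not given: they have to be found in the camera images.
- stand: fixed rotary test stand on an aluminium base plate. Origin on the spindle axis at the table; z up; +y runs from the spindle to the pillar. The plate is 16 mm thick, from x -65 to +65 and y -70 to +200. On it: a black motor can (64 mm across, to z 44), a cover (48 mm across, to z 50) and the spindle, with a grey connector on the plate beside the can at y +30 to +54 (to z 35); at y +145 a steel pillar (22 mm across) that carries the blue arm. The stand does not move when pushed
- flange (a point): centre of the upper face of the spindle's flange (54 mm across), 56 mm above the table: the steel disc's underside rests here when home, and the brass disc rests on the steel disc. The upright spindle post above it is 16 mm across, tapering over its top 10 mm to 9 mm; the spindle spins freely
- spindle_end (a point): centre of the spindle post's top end, 68 mm above the flange, 124 mm above the table
- steel_center (a point): centre (half-way up) of the loose steel disc: 60 mm across, 24 mm high, plain through bore 19 mm, about 0.47 kg; lies flat on the table at the start; z is its bore axis
- brass_center (a point): centre (half-way up) of the loose brass disc: 44 mm across, 24 mm high, plain through bore 19 mm, about 0.25 kg; lies flat on the table at the start; z is its bore axis
- pillar (a point): point on the pillar's axis at the height of the blue arm's underside (140 mm above the table): the arm turns about the vertical line through it, in a boss 40 mm across whose top is 168 mm above the table (172 mm with the pillar's end)
- swing_arm (a joint): angle of the blue arm in rad: 0 = against its stop, screw straight over the spindle; it grows as the arm swings out, anticlockwise seen from above (from the stand's -y direction towards its +x), up to 1.9. It starts swung out between 1.25 and 1.75. Stiff hinge, 0.5 Nm of friction (about 5 N at 100 mm), stays where it is left
- bar_mid (a point): middle of the arm's straight bar, 85 mm from the pillar axis; the bar is 22 mm wide and 16 mm high, from 140 to 156 mm above the table, and its x axis here points across the bar to the side away from the stop (push that side to close the arm), -y out along it. The eye that holds the screw is 36 mm across, 145 mm from the pillar axis
- knob_center (a point): centre (half-way up) of the thumbscrew's orange round knurled knob: 32 mm across, 24 mm high, upright axis, white index line on top, about 186 mm above the table, top about 198 mm; a 20 mm lock nut and the arm's eye (36 mm across, top 156 mm above the table, nut top 162 mm) lie below it, and the screw's pointed nose hangs 17 mm below the arm's underside
- screw (a joint): angle of the thumbscrew in rad, relative to the arm: 0 = seated, a hard stop; it grows as the screw is backed off (anticlockwise from above), 1.57 = a quarter turn off the seat. It starts 0.8 to 1.4 off the seat; friction about 0.05 Nm; it climbs 0.3 mm per rad and stays where it is left
- thumb_knob: the knob as a solid, turning with the screw; origin on the screw axis at the height of the arm's underside, 46 mm below the knob's centre
- meter_center (a point): centre of the yellow hand-held multimeter lying on the table, 150 x 75 x 34 mm, long along its x; leave it
- jar: white plastic jar with blue lid, 56 mm across, 60 mm high, origin under its centre; leave it
- driver: screwdriver with red handle lying along its x, about 0.2 m long; leave it
There are look-alikes about, which are no part of the job. Of the things shaped like the part that bears steel_center, the bare steel one is meant.

How it is judged:
On the way, in this order (a step that is already met when the one before it is completed fails the run):
1. the steel disc sits home on the spindle's flange (z of steel_center in the frame of stand between 0.065 and 0.0705 m and horizontal distance between steel_center and flange below 0.004 m and angle between steel_center's own z axis and vertical below 0.06 rad), for 0.2 s.
2. the brass disc sits home on the steel disc (all of step 1 and z of brass_center in the frame of stand between 0.089 and 0.0945 m and horizontal distance between brass_center and flange below 0.004 m and angle between brass_center's own z axis and vertical below 0.06 rad), for 0.2 s.
3. the arm is swung in against its stop (all of step 2 and value of joint swing_arm below 0.04 rad), for 0.2 s.
4. the thumbscrew is seated with the arm in (value of joint swing_arm below 0.04 rad and value of joint screw below 0.07 rad), for 0.1 s.
At the end, for the whole second after the job is handed in: Both discs home on the spindle, steel below brass (heights within 2.5 mm, centred within 4 mm, level); the arm within 0.04 rad of its stop; the thumbscrew a quarter turn off its seat (1.57 rad, within 0.3) and still; the fingers still gripping the knob (over 2 N) (all of step 3 and value of joint screw between 1.27 and 1.87 rad and velocity of joint screw between -0.1 and 0.1 rad/s and contact force between the fingers and thumb_knob above 2 N); the arm keeps its last pose, push and grip.
It fails at once if the steel disc is dropped down the spindle (moving faster than 0.5 m/s there, out of the fingers) (linear speed of steel_disc above 0.5 m/s and horizontal distance between steel_center and flange below 0.01 m and contact force between the fingers and steel_disc below 0.1 N).
It fails at once if the brass disc is dropped down the spindle (moving faster than 0.5 m/s there, out of the fingers) (linear speed of brass_disc above 0.5 m/s and horizontal distance between brass_center and flange below 0.01 m and contact force between the fingers and brass_disc below 0.1 N).
It fails at once if the multimeter is shifted by more than 25 mm (distance of meter_center from where it was at the start of the episode above 0.025 m).
It fails at once if the jar is shifted by more than 25 mm (distance of jar from where it was at the start of the episode above 0.025 m).
It fails at once if the screwdriver is shifted by more than 25 mm (distance of driver from where it was at the start of the episode above 0.025 m).
It also fails if it takes over 72 s, if anything falls off the work surface, if the arm or the gripper's body presses on something with over 40 N, if the wrist force passes 120 N, or if a joint passes its speed limit or range.

## Robot

A 7-joint arm with a two-finger parallel gripper is mounted at the origin on the work surface. World frame = base frame: x ahead of the robot, y to its left, z up, the work surface at z = 0. Lengths are in m, angles in rad, forces in N, time in s.
With the tool pointing down it reaches from about 0.425 to 0.95 m from the base axis. Payload 16.7 kg.
Tool frame: the origin (TCP) lies midway between the tips of the shut fingers; the grasp point (between the pads) lies 19 mm behind it (r.grip_point_offset is the distance from the TCP to the grasp point, in m); z points along the fingers, y is the line along which they close (so a half turn about z gives the same grasp; the last joint's range is limited). The gripper opens to 94 mm and grips with 3 to 60 N. Pads are 16 mm wide; open, the fingers measure 119 mm over their backs; the gripper's body (75 mm by 177 mm) begins 78 mm behind the grasp point.
Start: joints at [-1.3, 0.426, 0.074, 1.606, -0.034, 1.111, -0.067], TCP at [0.275, 0.616, 0.205] pointing down, gripper open.
Joint ranges: [-2.85, 2.85], [-0.5, 2.14], [-1.23, 1.37], [0.21, 2.46], [-1.02, 4.16], [0.16, 2.05], [-2.73, 2.73]. Speed limits (rad/s): [1.89, 1.89, 2.39, 2.39, 3.01, 3.01, 3.01].

## Interface

Orientations are given as a unit quaternion [x, y, z, w].
In Python, from cell import r gives the robot as it stands.
- The arm moves only by the tool move_arm, never from a script. Its arguments are lists of equal length, an entry for each row: "fingers": the finger opening in cm, from 0 to 9.4; "linear": the shift along the tool's x, y, z in cm, a list of three; "roll": the turn about the tool's z in rad. In form: {"fingers": [fingers, ...], "linear": [[tx, ty, tz], ...], "roll": [roll, ...]}. A call has 1 to 10 rows; each row shifts and turns the commanded pose from where the row before left it, along the tool's axes as they then stand; what a row does not reach is not made up. A row lasts 1/12 s, in which the tool goes at most 41.7 mm and 7.16 degrees, less where a joint would pass 70% of its speed; a pose out of reach is approached as far as the arm can. A call is refused whole if a number of a shift passes 4.17 or a number of a turn 0.125, either way. A call with a gripper value outside its range is refused whole. The fingers move at their own pace and stop on an object; "grip_force" is the grip in N (left out, the last holds). Time passes only in rows, so rows that do not move let the fingers close. It gives the time, the measured TCP pose, the force, the opening and the grip force at its end, in the units of the state.
- r.sense(): the state, without advancing time (a new reading comes with each control period).
- r.grab_frame(name): name is "scene" or "top"; returns a dict with "pixels" (400x640x3 uint8, red, green, blue), "fx", "fy", "cx", "cy" (pixels), "R" (3x3) and "t" (3): a world point X has camera coordinates R X + t. Camera axes: x right, y down, z forward; pixel columns grow to the right and rows downward; lengths in m; the calibration is good to about 2 mm. A picture is of the moment at which its call begins. There is no depth.
- r.finish_job(): hands the job in; it is judged then, once.
Trained networks look in a picture, given as the dict that the camera call returned (one of the last four; its "shot" number tells which), for a name from the list of things; names that differ only in an ending like _2 or _b are one class to them, and where a whole thing is asked for, a point or a joint stands for the part that bears it (a point fixed in the world has none). Each returns a list of dicts, best first, with "score" (0 to 1); they miss things now and then, are a little off and sometimes report something else, mostly with a low value. They report only what shows in the picture. A call takes as long as a camera call. They do not tell look-alikes from the thing itself.
- r.spot_in(target, picture): "pixel" ([row, column] in pixels, amid what is visible of it).
- r.place_of(target, picture): "pixel" ([row, column] in pixels: a listed point, or the origin of a listed thing).
The state is a dict: "t": time; "qpos": joint angles; "joint_vel": joint speeds; "tau": joint torques, N m; "tcp_pos": TCP position; "tcp_rot": TCP orientation; "wrist_force": force on the tool from outside, world axes, zero at the start; "wrist_torque": the same for the moment, N m; "opening": finger opening in m; "grip_force": force on a finger pad.
Only numpy, scipy, OpenCV 4.12 (cv2) and the standard library are available. Lean on these libraries where they do the work, as an engineer would, in place of code of your own. Each camera call takes 0.05 s, during which the arm holds its last target. There are 200 camera calls.

## Working session

There is one attempt and no reset: what is moved stays moved. The work goes in short steps, Python scripts to look and compute and a tool call to move; the robot and the scene stay as the last step left them, time stands still between calls to the robot, and variables do not carry over. Pictures are saved under pics/ and viewed, at most 11 in all, crops included, and the job is handed in when it is done.

Besides the shell and the picture viewer there is one more tool, called as a command line: name --pt "numbers of a row" for each row, then --argument value for the rest. move_arm: Moves the arm, as the interface text tells. Its arguments: {"type":"object","properties":{"fingers":{"type":"array","items":{"type":"number"}},"linear":{"type":"array","items":{"type":"array","items":{"type":"number"}}},"roll":{"type":"array","items":{"type":"number"}},"grip_force":{"type":"number"}},"required":["fingers","linear","roll"]}

```bash
ls; mkdir -p pics
python3 - <<'E'
from cell import r
import cv2
s=r.sense(); print(s)
for n in("scene","top"):
    f=r.grab_frame(n); cv2.imwrite(f"pics/{n}0.png",f["pixels"][:,:,::-1])
    print(n,f["fx"],f["fy"],f["cx"],f["cy"],f["R"],f["t"])
    for t in ["stand","flange","spindle_end","steel_center","brass_center","pillar","bar_mid","knob_center","meter_center","jar","driver"]:
        print(t,[(([round(float(v)) for v in d["pixel"]]),round(d["score"],2)) for d in r.place_of(t,f)][:4])
E
```

```text
pics
{'t': 0.0, 'qpos': array([-1.30052759,  0.42670484,  0.07381565,  1.60660513, -0.03410371,
        1.11076622, -0.06709231]), 'joint_vel': array([-1.00494893e-04,  1.90748881e-05, -8.40097524e-04, -1.11992313e-03,
        1.95208100e-03,  4.38515088e-04,  2.29145069e-04]), 'tau': array([-1.11205034e-03, -9.35772085e+01,  3.66633162e+00, -4.54213929e+01,
       -4.89212503e-02,  1.99952867e-02,  1.46065618e-04]), 'tcp_pos': array([0.27492774, 0.61600642, 0.20479349]), 'tcp_rot': array([ 2.08343580e-01,  9.78055508e-01, -6.05664183e-04, -9.27188839e-05]), 'wrist_force': array([0.20609882, 0.44684696, 0.72526211]), 'wrist_torque': array([ 0.00897608,  0.04107556, -0.03455972]), 'grip_force': 0.0, 'opening': 0.09407196415512628}
scene 399.30249780657664 399.30249780657664 325.64260597653305 201.1882217990515 [[ 0.88876105  0.45835313 -0.00402642]
 [ 0.34119425 -0.66740114 -0.66193821]
 [-0.30608868  0.58693111 -0.74954759]] [-0.46806602 -0.12946696  1.62462728]
stand [([209, 323], 0.94)]
flange [([199, 328], 0.45)]
spindle_end [([185, 324], 0.75), ([204, 326], 0.39)]
steel_center [(
[... 353 characters left out ...]
9.6825402179129 204.2497644836152 [[ 0.00718975 -0.99996401 -0.00450342]
 [-0.98103879 -0.00618127 -0.1937129 ]
 [ 0.19367809  0.00581078 -0.98104793]] [-0.03171212  0.57983354  1.25228044]
stand [([229, 305], 0.72)]
flange [([226, 302], 0.59), ([174, 256], 0.59)]
spindle_end [([223, 303], 0.81)]
steel_center [([162, 383], 0.65), ([196, 393], 0.58), ([202, 355], 0.53), ([175, 194], 0.43)]
brass_center [([171, 191], 0.7), ([242, 414], 0.61)]
pillar [([204, 255], 0.96)]
bar_mid [([174, 258], 0.88), ([150, 262], 0.39)]
knob_center [([146, 263], 0.69)]
meter_center [([269, 179], 0.72), ([221, 302], 0.56)]
jar [([238, 414], 0.64), ([176, 193], 0.6)]
driver [([264, 474], 0.67), ([146, 259], 0.57)]
```

View pics/top0.png

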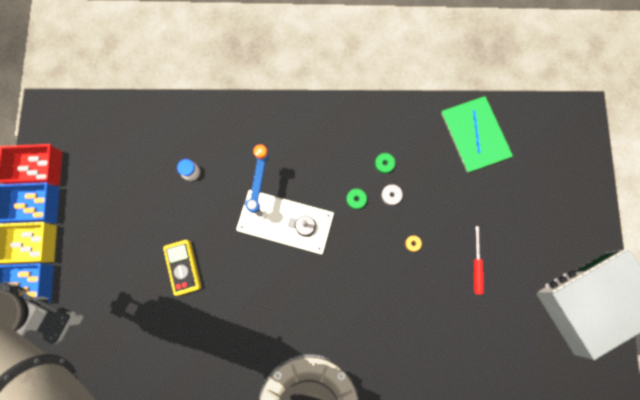

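View pics/scene0.png

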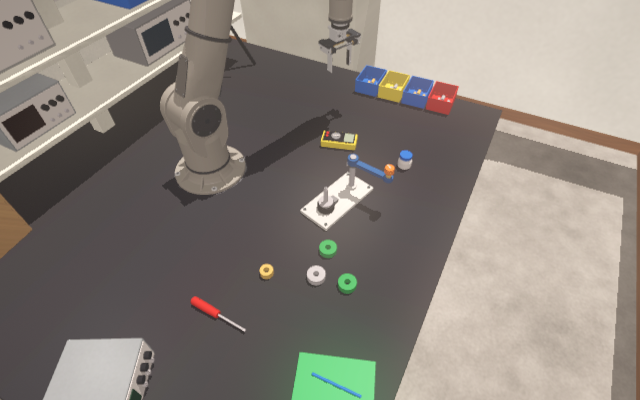

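The top view shows three ring candidates: green at (162,385), green at (198,356) and bare grey steel at (194,392). The grey one fits "bare steel". The brass disc is at (243,414), the jar at (170,189), the knob at (151,260) and the spindle at (226,305). I'll confirm with one enlarged crop and measure the positions.

```bash
cat > h.py <<'E'
from cell import r
import numpy as np, cv2
from scipy.spatial.transform import Rotation as Ro
def onz(f,px,z):  # pixel [row,col] -> world at height z
    d=np.array([(px[1]-f["cx"])/f["fx"],(px[0]-f["cy"])/f["fy"],1.]); R=np.array(f["R"]);t=np.array(f["t"])
    c=-R.T@t; w=R.T@d; return c+w*(z-c[2])/w[2]
def proj(f,X):
    p=np.array(f["R"])@X+np.array(f["t"]); return [f["fy"]*p[1]/p[2]+f["cy"],f["fx"]*p[0]/p[2]+f["cx"]]
def blob(f,px,rad,lo,hi):  # centroid of largest HSV blob near px
    h=cv2.cvtColor(f["pixels"],cv2.COLOR_RGB2HSV); m=cv2.inRange(h,np.array(lo),np.array(hi))
    w=np.zeros_like(m); cv2.circle(w,(int(px[1]),int(px[0])),rad,255,-1)
    c=max(cv2.findContours(m&w,cv2.RETR_EXTERNAL,cv2.CHAIN_APPROX_NONE)[0],key=cv2.contourArea)
    M=cv2.moments(cv2.convexHull(c)); return [M["m01"]/M["m00"],M["m10"]/M["m00"]],cv2.contourArea(c)
def go(target,yaw=None):
    """shift in tool axes (cm) to world TCP target, and roll to bring tool y to world yaw (mod pi)"""
    s=r.sense(); R=Ro.from_quat(s["tcp_rot"]).as_matrix()
    d=R.T@(np.array(target)-s["tcp_pos"])*100
    y=np.arctan2(R[1,1],R[0,1]); roll=0
    if yaw is not None: roll=-((yaw-y+np.pi/2)%np.pi-np.pi/2)
    print("tcp",s["tcp_pos"].round(4),"yaw",round(y,3),"shift cm",d.round(2),"roll",round(roll,3),"q",s["qpos"].round(2),"t",round(s["t"],2))
E
python3 - <<'E'
from h import *
T=r.grab_frame("top");S=r.grab_frame("scene")
for n,pt,ps,z,lo,hi in [("steel",(194,392),(275,316),.012,(0,0,90),(180,60,255)),("brass",(243,414),(271,266),.012,(12,90,90),(32,255,255)),
  ("knob",(151,260),(170,390),.186,(4,150,110),(18,255,255)),("jar",(170,189),(160,405),.03,(0,0,0),(180,255,255)),("green1",(198,356),(249,328),.012,(45,90,60),(85,255,255))]:
    if n=="jar": continue
    a,A=blob(T,pt,18,lo,hi); b,B=blob(S,ps,18,lo,hi)
    print(n,np.round(a,1),A,onz(T,a,z).round(4),np.round(b,1),B,onz(S,b,z).round(4))
for n,z in [("pillar",.14),("spindle_end",.124),("flange",.056),("bar_mid",.148),("stand",0),("meter_center",.017),("jar",0),("driver",.01)]:
    print(n,*[[(np.round(d["pixel"],1),onz(f,d["pixel"],z)[:2].round(3),round(d["score"],2)) for d in r.place_of(n,f)[:2]] for f in(T,S)])
c=T["pixels"][140:275,230:440,::-1]; d=S["pixels"][140:300,240:420,::-1]
c=cv2.resize(c,(800,514),interpolation=cv2.INTER_CUBIC); cv2.imwrite("pics/crop1.png",c)
E
```

```text
steel [194.1 391.4] 398.0 [ 0.6222 -0.2486  0.012 ] [275. 316.] 954.0 [ 0.6183 -0.2453  0.012 ]
brass [243.  413.2] 222.0 [ 0.4714 -0.3105  0.012 ] [271.1 266.1] 170.5 [ 0.4678 -0.306   0.012 ]
knob [150.6 259.6] 35.5 [0.7031 0.1369 0.186 ] [169.1 389.3] 55.5 [0.6977 0.1411 0.186 ]
green1 [198.5 356.3] 340.5 [ 0.6076 -0.1401  0.012 ] [248.3 327.5] 225.5 [ 0.604  -0.1358  0.012 ]
pillar [(array([209.3, 250.7]), array([0.548, 0.163]), 0.8)] [(array([161.4, 351.9]), array([0.55 , 0.164]), 0.6), (array([314.7, 219.3]), array([ 0.486, -0.535]), 0.35)]
spindle_end [(array([224.5, 302.5]), array([0.509, 0.019]), 0.84)] [(array([168.8, 374.5]), array([0.632, 0.182]), 0.63), (array([186.9, 322.9]), array([0.508, 0.017]), 0.62)]
flange [(array([225. , 304.5]), array([0.518, 0.016]), 0.63), (array([173.3, 189.1]), array([0.673, 0.367]), 0.28)] [(array([198.6, 323.8]), array([0.507, 0.024]), 0.76)]
bar_mid [(array([174.5, 260.1]), array([0.646, 0.139]), 0.89), (array([204. , 251.6]), array([0.562, 0.16 ]), 0.32)] [(array([171.3, 371.1]), array([0.634, 0.141]), 0.73)]
stand [(array([228.7, 306.3]), array([0.515, 0.013]), 0.69)] [(array([212.8, 324.9]), array([0.52 , 0.008]), 0.61)]
meter_center [(array([268.5, 182.5]), array([0.39, 0.38]), 0.94), (array([260.1, 474.6]), array([ 0.421, -0.491]), 0.45)] [(array([139.4, 339.1]), array([0.392, 0.388]), 0.73)]
jar [(array([170.1, 192.3]), array([0.698, 0.375]), 0.64)] [(array([165.3, 404. ]), array([0.692, 0.38 ]), 0.76)]
driver [(array([258.5, 477.4]), array([ 0.426, -0.502]), 0.83), (array([175.4, 255.8]), array([0.68 , 0.172]), 0.31)] [(array([315.1, 218.5]), array([ 0.423, -0.498]), 0.79)]
```

View pics/crop1.png

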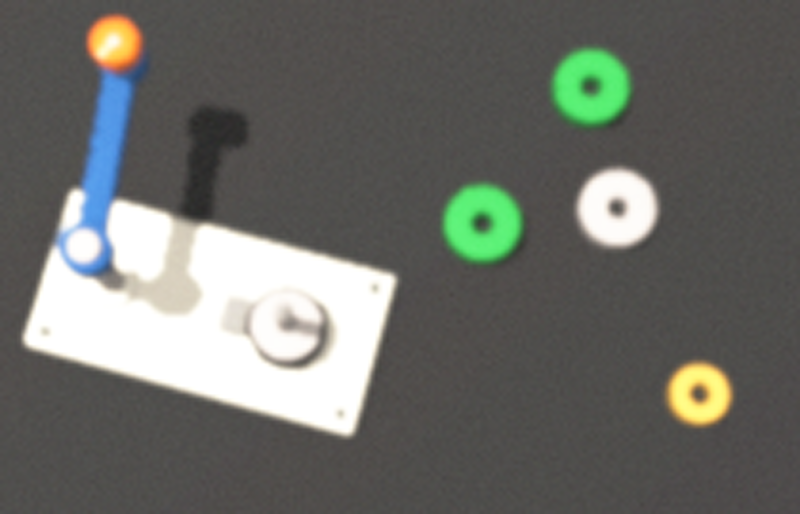

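The crop confirms it. The bare steel ring is at crop (617,208), between two green look-alikes at (590,86) and (482,222). The brass disc is at (699,393). I'll rise, roll, and then work out the shift.

move_arm --fingers '[9.4, 9.4, 9.4, 9.4, 9.4, 9.4, 9.4]' --pt "0 0 -0.8" --pt "0 0 -0.8" --pt "0 0 -0.8" --pt "0 0 -0.8" --pt "0 0 -0.8" --pt "0 0 -0.8" --pt "0 0 0" --roll '[0.125, 0.125, 0.125, 0.125, 0.125, 0.125, 0.125]'

```text
t: 2.68
tcp_pos: [0.2754, 0.6169, 0.2552]
tcp_rot: [0.606, 0.796, 0.001, -0.0]
wrist_force: [-0.1, -0.4, 0.8]
opening: 0.0938
grip_force: 0.0
```

move_arm --fingers '[9.4, 9.4, 9.4, 9.4, 9.4, 9.4, 9.4]' --pt "0 0 0" --pt "0 0 0" --pt "0 0 0" --pt "0 0 0" --pt "0 0 0" --pt "0 0 0" --pt "0 0 0" --roll '[0.125, 0.125, 0.125, 0.125, 0.125, 0.125, 0.125]'

```text
t: 3.27
tcp_pos: [0.2751, 0.6164, 0.2535]
tcp_rot: [0.886, 0.464, -0.0, -0.0]
wrist_force: [-0.0, 0.4, 0.2]
opening: 0.0942
grip_force: 0.0
```

```bash
python3 -c "
from h import *
go([.62,-.247,.10],-.6)
T=r.grab_frame('top');print(onz(T,(194.1,391.4),.022),onz(T,(243,413.2),.022),onz(T,(194.1,391.4),.018),onz(T,(243,413.2),.018))"
```

```text
tcp [0.2751 0.6164 0.2535] yaw -0.605 shift cm [-51.38  77.48  15.35] roll -0.005 q [-1.56  0.41  0.43  1.57 -0.18  1.2  -1.7 ] t 3.27
[ 0.61992366 -0.24690894  0.022     ] [ 0.4703508 -0.3084999  0.022    ] [ 0.6208136  -0.24755048  0.018     ] [ 0.47078705 -0.30932826  0.018     ]
```

move_arm --fingers '[9.4, 9.4, 9.4, 9.4, 9.4, 9.4, 9.4, 9.4]' --pt "-2.14 3.23 0" --pt "-2.14 3.23 0" --pt "-2.14 3.23 0" --pt "-2.14 3.23 0" --pt "-2.14 3.23 0" --pt "-2.14 3.23 0" --pt "-2.14 3.23 0" --pt "-2.14 3.23 0" --roll '[0, 0, 0, 0, 0, 0, 0, 0]'

```text
t: 3.98
tcp_pos: [0.3923, 0.3275, 0.2537]
tcp_rot: [0.883, 0.469, 0.0, -0.0]
wrist_force: [0.7, 0.5, 0.9]
opening: 0.0942
grip_force: 0.0
```

move_arm --fingers '[9.4, 9.4, 9.4, 9.4, 9.4, 9.4, 9.4, 9.4]' --pt "-2.14 3.23 0" --pt "-2.14 3.23 0" --pt "-2.14 3.23 0" --pt "-2.14 3.23 0" --pt "-2.14 3.23 0" --pt "-2.14 3.23 0" --pt "-2.14 3.23 0" --pt "-2.14 3.23 0" --roll '[0, 0, 0, 0, 0, 0, 0, 0]'

```text
t: 4.65
tcp_pos: [0.5092, 0.0404, 0.2539]
tcp_rot: [0.883, 0.469, 0.001, -0.0]
wrist_force: [0.8, 1.5, 0.9]
opening: 0.0942
grip_force: 0.0
```

move_arm --fingers '[9.4, 9.4, 9.4, 9.4, 9.4, 9.4, 9.4, 9.4, 9.4]' --pt "-2.14 3.23 0" --pt "-2.14 3.23 0" --pt "-2.14 3.23 0" --pt "-2.14 3.23 0" --pt "-2.14 3.23 2" --pt "-2.14 3.23 2" --pt "-2.14 3.23 2" --pt "-2.14 3.23 2" --pt "0 0 3" --roll '[0, 0, 0, 0, 0, 0, 0, 0, 0]'

```text
t: 5.4
tcp_pos: [0.6242, -0.2466, 0.1475]
tcp_rot: [0.885, 0.466, 0.0, 0.002]
wrist_force: [-0.0, -0.9, -0.4]
opening: 0.094
grip_force: 0.0
```

```bash
python3 -c "
from h import *
go([.620,-.247,.004],-.6)
S=r.grab_frame('scene')
import cv2
cv2.imwrite('pics/s1.png',cv2.resize(S['pixels'][150:330,230:430,::-1],(660,594),interpolation=cv2.INTER_CUBIC))"
```

```text
tcp [ 0.6242 -0.2466  0.1475] yaw -0.602 shift cm [-0.24 -0.39 14.34] roll -0.002 q [-0.26  0.58  0.77  1.7  -0.46  1.04  0.07] t 5.4
```

View pics/s1.png

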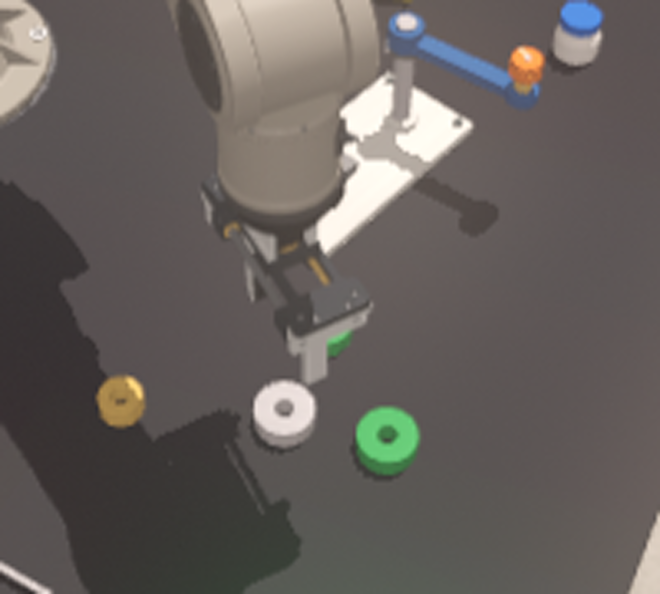

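The steel disc, at crop (285,412), is clear of the fingers. The brass disc is at (121,401). I'll descend and grip.

move_arm --fingers '[9.4, 9.4, 9.4, 9.4, 9.4, 9.4, 9.4, 9.4]' --pt "-0.24 -0.39 2.5" --pt "0 0 2.5" --pt "0 0 2.5" --pt "0 0 2.5" --pt "0 0 2.2" --pt "0 0 1.4" --pt "0 0 0.7" --pt "0 0 0" --roll '[0, 0, 0, 0, 0, 0, 0, 0]'

```text
t: 6.12
tcp_pos: [0.6182, -0.2379, 0.0032]
tcp_rot: [0.884, 0.468, -0.001, -0.001]
wrist_force: [-0.4, -0.1, -0.1]
opening: 0.0941
grip_force: 0.0
```

move_arm --fingers '[5, 5, 5, 5, 5, 5, 5, 5]' --pt "0 0 0" --pt "0 0 0" --pt "0 0 0" --pt "0 0 0" --pt "0 0 0" --pt "0 0 0" --pt "0 0 0" --pt "0 0 0" --roll '[0, 0, 0, 0, 0, 0, 0, 0]' --grip_force 40

```text
t: 6.78
tcp_pos: [0.6196, -0.2388, 0.0049]
tcp_rot: [0.884, 0.467, 0.001, 0.001]
wrist_force: [3.0, -0.4, 6.2]
opening: 0.0585
grip_force: 39.8
```

The TCP settled about 7 mm off along tool x. I'll open, correct and regrip.

move_arm --fingers '[7.5, 7.5, 7.5, 7.5, 5, 5, 5, 5, 5, 5]' --pt "0 0 0" --pt "0 0 0" --pt "-0.3 0 0" --pt "-0.35 0 0" --pt "0 0 0" --pt "0 0 0" --pt "0 0 0" --pt "0 0 0" --pt "0 0 0" --pt "0 0 0" --roll '[0, 0, 0, 0, 0, 0, 0, 0, 0, 0]'

```text
t: 7.62
tcp_pos: [0.6148, -0.2438, 0.004]
tcp_rot: [0.884, 0.467, -0.0, 0.0]
wrist_force: [1.0, -2.0, -1.8]
opening: 0.0589
grip_force: 40.0
```

move_arm --fingers '[5, 5, 5, 5, 5, 5, 5, 5]' --pt "0 0 0" --pt "0 0 -2" --pt "0 0 -4" --pt "0 0 -4" --pt "0 0 -4" --pt "0 0 -4" --pt "0 0 -2" --pt "0 0 0" --roll '[0, 0, 0, 0, 0, 0, 0, 0]'

```text
t: 8.28
tcp_pos: [0.6166, -0.2445, 0.2087]
tcp_rot: [0.884, 0.467, 0.002, 0.002]
wrist_force: [0.5, -0.6, -4.5]
opening: 0.0591
grip_force: 40.0
```

```bash
python3 -c "
from h import *
S=r.grab_frame('scene');T=r.grab_frame('top')
s=r.sense();print(s['opening'],s['grip_force'],s['wrist_force'],s['wrist_torque'])
go([.5085,.018,.21],-.2)
import cv2
p=proj(S,s['tcp_pos'])
a,b=int(p[0]),int(p[1]);print(a,b,proj(T,s['tcp_pos']))
cv2.imwrite('pics/s2.png',cv2.resize(S['pixels'][a-45:a+45,b-60:b+60,::-1],(800,600),interpolation=cv2.INTER_CUBIC))"
```

```text
0.058674463404462696 39.99793387949467 [-0.08076869 -0.26614506 -5.51334872] [-0.02353703  0.1123781   0.01265217]
tcp [ 0.6149 -0.2431  0.2037] yaw -0.599 shift cm [ 15.58 -23.5   -0.62] roll -0.399 q [-0.29  0.52  0.81  1.67 -0.41  1.13  0.04] t 8.38
238 313 [np.float64(181.1540602792917), np.float64(400.62337869276973)]
```

View pics/s2.png

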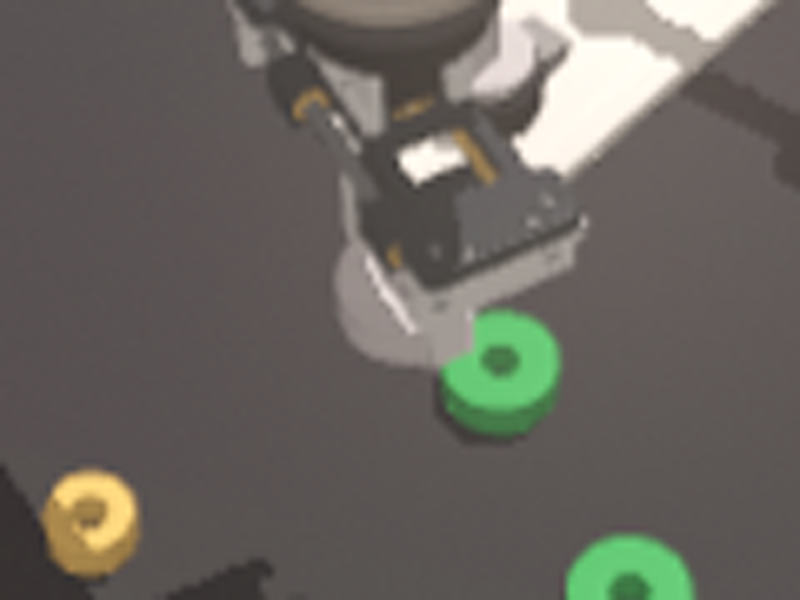

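```bash
python3 -c "
from h import *
S=r.grab_frame('scene');s=r.sense();R=Ro.from_quat(s['tcp_rot']).as_matrix()
h=cv2.cvtColor(S['pixels'],cv2.COLOR_RGB2GRAY)
print(h[236,296:312],h[240:255,307],h[240:255,311])
a=np.linspace(0,6.283,200)
for dz in(.006,.008):
  for dx in(-.006,-.003,0,.003,.006):
    c=s['tcp_pos']+R[:,0]*dx+[0,0,dz]
    P=np.array([proj(S,c+[.03*np.cos(t),.03*np.sin(t),z]) for t in a for z in(-.012,.012)])
    q=P[abs(P[:,1]-307)<1.];print(dz,dx,P.min(0).round(1),P.max(0).round(1),q[:,0].max().round(1))
go([.5085,.018,.21],-.2)
"
```

```text
[ 88  88  89  89  89  89  90 135 146 146 146 146 147 146 194 156] [145 143 140 139 140 135 114  89  89  88  89  89  88  87  88] [144 144 146 146 144 144 144 131  95  89  89  89  89  89  88]
0.006 -0.006 [227.6 301. ] [249.7 322.3] 249.2
0.006 -0.003 [227.2 301.9] [249.3 323.3] 248.4
0.006 0 [226.8 302.9] [248.9 324.2] 247.5
0.006 0.003 [226.4 303.8] [248.5 325.1] 246.6
0.006 0.006 [226.  304.8] [248. 326.] 245.4
0.008 -0.006 [227.2 301. ] [249.3 322.3] 248.8
0.008 -0.003 [226.8 301.9] [248.9 323.3] 248.0
0.008 0 [226.4 302.9] [248.5 324.2] 247.1
0.008 0.003 [226.  303.8] [248.1 325.1] 246.2
0.008 0.006 [225.6 304.8] [247.6 326. ] 245.0
tcp [ 0.6143 -0.2429  0.2026] yaw -0.599 shift cm [ 15.59 -23.44  -0.7 ] roll -0.399 q [-0.29  0.52  0.81  1.67 -0.41  1.13  0.04] t 8.43
```

The disc is centred in the grip to about 1 mm. Next I'll go above the spindle.

move_arm --fingers '[5, 5, 5, 5, 5, 5, 5, 5, 5, 5]' --pt "1.9 -2.9 0" --pt "1.9 -2.9 0" --pt "1.9 -2.9 0" --pt "1.9 -2.9 0" --pt "1.9 -2.9 0" --pt "1.9 -2.9 0" --pt "1.9 -2.9 0" --pt "1.5 -2.2 1" --pt "0.8 -1.0 2" --pt "0 0 1" --roll '[0, 0, 0, 0, 0, 0, 0, 0, 0, 0]'

```text
t: 9.27
tcp_pos: [0.5062, 0.0213, 0.161]
tcp_rot: [0.883, 0.469, -0.002, -0.001]
wrist_force: [-0.1, 0.8, -4.5]
opening: 0.0589
grip_force: 40.0
```

```bash
python3 -c "
from h import *
for i in range(4): S=r.grab_frame('scene')
T=r.grab_frame('top');s=r.sense()
go([.5085,.018,.14],None);print(s['joint_vel'].round(3))
for n,z in [('spindle_end',.124),('steel_center',s['tcp_pos'][2]+.008),('flange',.056)]:
  for f in(S,T): print(n,[(np.round(d['pixel'],1),onz(f,d['pixel'],z)[:2].round(4),round(d['score'],2)) for d in r.place_of(n,f)[:3]])
p=proj(S,s['tcp_pos']);a,b=int(p[0]),int(p[1]);print(a,b)
cv2.imwrite('pics/s3.png',cv2.resize(S['pixels'][a-35:a+40,b-50:b+50,::-1],(800,600),interpolation=cv2.INTER_CUBIC))
"
```

```text
tcp [0.509  0.0164 0.1641] yaw -0.601 shift cm [ 0.11 -0.13  2.41] roll 0 q [-0.88  0.27  0.86  2.05 -0.25  0.93 -0.49] t 9.52
[ 0.001 -0.011  0.004 -0.007 -0.001 -0.002 -0.001]
spindle_end []
spindle_end []
steel_center [(array([247.3, 328.9]), array([ 0.6565, -0.2297]), 0.73), (array([282.3, 346.5]), array([ 0.7512, -0.3104]), 0.59), (array([176.6, 323.6]), array([0.5092, 0.0203]), 0.47)]
steel_center [(array([200.2, 357.5]), array([ 0.5691, -0.1307]), 0.63), (array([160.2, 386.3]), array([ 0.6821, -0.2111]), 0.56)]
flange [(array([196.9, 326.2]), array([0.5111, 0.035 ]), 0.59)]
flange []
178 323
```

View pics/s3.png

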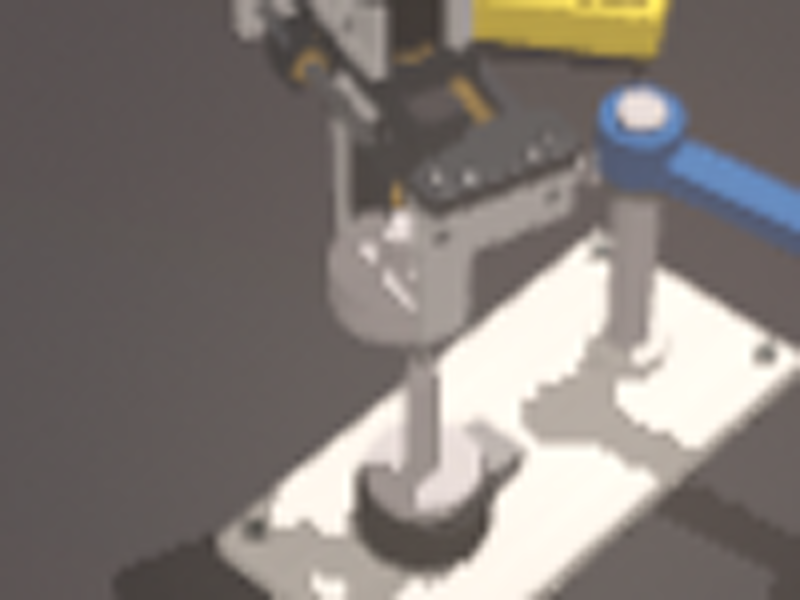

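```bash
python3 -c "
from h import *
S=r.grab_frame('scene');T=r.grab_frame('top')
g=cv2.cvtColor(S['pixels'],cv2.COLOR_RGB2GRAY)
for y in(190,192,194,209,211): print(y,g[y,312:340])
s=r.sense();print('tcp',s['tcp_pos'],proj(S,s['tcp_pos']+[0,0,.008]))
for z in(.05,.056,.09,.11,.124): print(z,np.round(proj(S,np.array([.5085,.018,z])),1),np.round(proj(T,np.array([.5085,.018,z])),1))
for n in ('scene','top'):
  i=cv2.imread(f'pics/{n}0.png',0)
  a=(176,210,312,340) if n=='scene' else (214,238,292,318)
  print(n);[print(y,*i[y,a[2]:a[3]]) for y in range(a[0],a[1],1 if n=='top' else 2)]
"
```

```text
190 [ 98  99  99  98  99  99  99 100 100 100 101 128 149 154 153 146 245 251
 251 252 252 252 252 252 252 251 251 251]
192 [ 98  98  98  98  99  99 100 100 106 160 210 204 158 148 148 143 246 252
 252 252 252 252 251 251 252 252 241 239]
194 [ 98  98  99  99  99  99 124 198 248 250 250 213 158 148 148 143 246 251
 250 251 247 248 252 252 252 252 195 174]
209 [169 227 233 235 186 129  84  77  78  78  78  79  78  80  86  88  85  88
  81  80  79  95 223 248 250 250 250 250]
211 [169 170 171 170 169 169 145  94  78  76  77  78  78  78  78  78  79  78
  79  79 122 223 248 249 250 250 250 251]
tcp [0.50885468 0.01754054 0.16419238] [np.float64(177.07335574856862), np.float64(323.1377288089877)]
0.05 [200.9 323.4] [228.3 304. ]
0.056 [199.8 323.4] [228.1 303.9]
0.09 [193.4 323.3] [226.4 303.5]
0.11 [189.5 323.3] [225.4 303.2]
0.124 [186.8 323.2] [224.6 303. ]
scene
176 96 96 96 97 97 96 97 96 97 97 98 98 98 98 98 98 99 99 99 99 99 99 100 100 100 100 100 100
178 96 96 97 97 97 97 97 98 98 98 99 99 98 99 100 99 99 100 100 99 100 100 100 100 100 100 130 200
180 96 97 97 98 97 98 98 98 98 98 99
[... 3535 characters left out ...]
53 253 253 252 252 251 245 224 167 113 122 171 208 240
232 255 255 255 255 253 223 179 207 236 247 251 252 252 252 252 250 247 237 214 162 114 107 147 189 226 250
233 255 255 255 255 254 246 197 163 185 220 237 242 243 243 240 234 217 186 144 108 105 139 178 213 241 254
234 255 255 255 255 255 254 241 197 161 163 177 187 190 192 186 165 142 115 97 114 146 184 216 236 251 254
235 255 255 255 255 255 254 254 247 227 187 156 136 132 128 119 107 99 102 121 161 205 231 247 252 254 255
236 255 255 255 255 255 255 255 254 253 247 228 202 180 164 156 152 149 167 192 225 245 252 254 254 255 255
237 255 255 255 255 255 255 255 255 255 254 253 251 248 244 242 239 234 241 248 252 254 254 255 255 255 255
```

```bash
python3 -c "
from h import *
S=r.grab_frame('scene');T=r.grab_frame('top')
print(onz(S,(201,325.3),.056),onz(S,(187,325.25),.124),onz(T,(225.5,305.5),.056),onz(T,(221.5,304.8),.124))
from scipy.optimize import least_squares as L
def res(p):
  e=[]
  for f,m,z in((S,(201,325.3),.056),(S,(187,325.25),.124),(T,(225.5,305.5),.056),(T,(221.5,304.8),.124)): e+=list(np.array(proj(f,np.array([*p,z])))-m)
  return e
o=L(res,[.51,.017]);print(o.x,o.fun.round(2))
go([*o.x,.14])
i=cv2.imread('pics/top0.png'); j=cv2.imread('pics/scene0.png')
for f,im in((S,j),(T,i)):
  for z in(.056,.124):
    c=proj(f,np.array([*o.x,z]))
  k=im[185:245,275:335] if f is T else im[170:230,295:355]
"
```

```text
[0.5172982  0.01594165 0.056     ] [0.51525026 0.02022096 0.124     ] [0.51614055 0.01349224 0.056     ] [0.51736964 0.01301069 0.124     ]
[0.51686918 0.01463549] [ 0.2  -0.27  1.2  -0.33 -0.25 -0.38  0.17 -0.58]
tcp [0.5088 0.0176 0.1641] yaw -0.599 shift cm [0.21 0.83 2.41] roll 0 q [-0.88  0.27  0.86  2.05 -0.25  0.93 -0.49] t 10.02
```

move_arm --fingers '[5, 5, 5, 5, 5, 5, 5, 5, 5, 5]' --pt "0.1 0.4 0" --pt "0.1 0.4 0" --pt "0 0 1" --pt "0 0 1" --pt "0 0 0.5" --pt "0 0 0.5" --pt "0 0 0.5" --pt "0 0 0.4" --pt "0 0 0.2" --pt "0 0 0" --roll '[0, 0, 0, 0, 0, 0, 0, 0, 0, 0]'

```text
t: 10.85
tcp_pos: [0.5163, 0.0147, 0.1226]
tcp_rot: [0.884, 0.467, -0.0, -0.0]
wrist_force: [0.7, 0.2, -4.8]
opening: 0.0589
grip_force: 40.0
```

```bash
python3 -c "
from h import *
S=r.grab_frame('scene');S=r.grab_frame('scene');s=r.sense()
print(s['wrist_force'].round(2),s['wrist_torque'].round(3),s['opening']);go([.5169,.0146,.06])
cv2.imwrite('pics/s4.png',cv2.resize(S['pixels'][145:220,275:375,::-1],(800,600),interpolation=cv2.INTER_CUBIC))"
```

```text
[ 0.62  0.98 -4.48] [-0.047  0.044 -0.057] 0.058763166532754006
tcp [0.5166 0.0148 0.1232] yaw -0.599 shift cm [0.   0.03 6.32] roll 0 q [-0.82  0.35  0.81  2.07 -0.34  0.85 -0.41] t 10.95
```

View pics/s4.png

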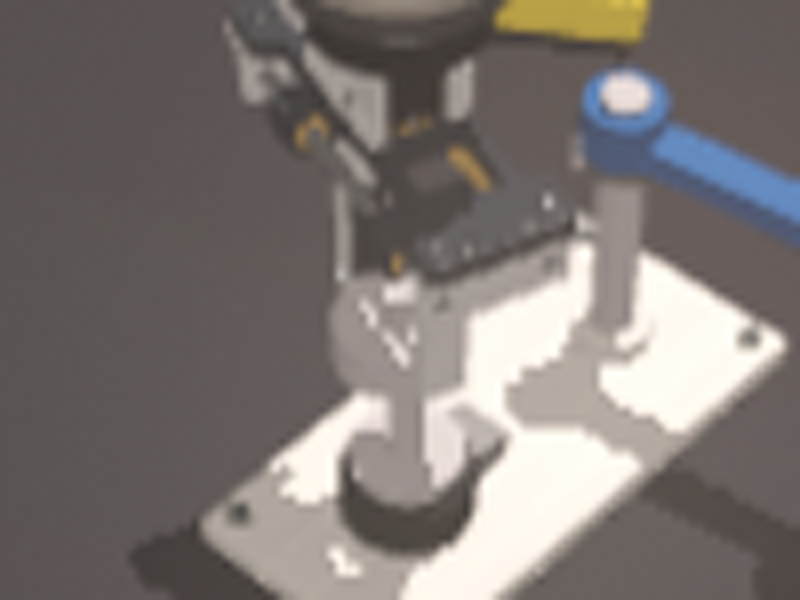

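The disc, with edges at crop columns 330–465, is over the post at 392–425. I'll lower it gently and watch the force.

move_arm --fingers '[5, 5, 5, 5, 5, 5]' --pt "0 0 0.3" --pt "0 0 0.3" --pt "0 0 0.3" --pt "0 0 0.3" --pt "0 0 0" --pt "0 0 0" --roll '[0, 0, 0, 0, 0, 0]'

```text
t: 11.45
tcp_pos: [0.517, 0.0158, 0.1107]
tcp_rot: [0.884, 0.467, 0.0, -0.0]
wrist_force: [4.6, 6.3, -8.7]
opening: 0.0589
grip_force: 40.0
```

move_arm --fingers '[5, 5, 5, 5, 5, 5]' --pt "0.15 0 0" --pt "0.15 0 0" --pt "0 0 0" --pt "0 0 0" --pt "0 0 0" --pt "0 0 0" --roll '[0, 0, 0, 0, 0, 0]'

```text
t: 11.95
tcp_pos: [0.5181, 0.0171, 0.111]
tcp_rot: [0.884, 0.467, -0.0, 0.0]
wrist_force: [0.0, 0.3, -3.5]
opening: 0.0588
grip_force: 40.0
```

move_arm --fingers '[5, 5, 5, 5, 5]' --pt "0 0 0.3" --pt "0 0 0.3" --pt "0 0 0.3" --pt "0 0 0" --pt "0 0 0" --roll '[0, 0, 0, 0, 0]'

```text
t: 12.37
tcp_pos: [0.518, 0.0172, 0.1018]
tcp_rot: [0.884, 0.467, -0.0, 0.0]
wrist_force: [-0.5, -0.9, -4.2]
opening: 0.0588
grip_force: 40.0
```

move_arm --fingers '[5, 5, 5, 5, 5, 5, 5, 5]' --pt "0 0 0.6" --pt "0 0 0.7" --pt "0 0 0.7" --pt "0 0 0.7" --pt "0 0 0.7" --pt "0 0 0.4" --pt "0 0 0.1" --pt "0 0 0" --roll '[0, 0, 0, 0, 0, 0, 0, 0]'

```text
t: 13.03
tcp_pos: [0.518, 0.0171, 0.0627]
tcp_rot: [0.884, 0.467, -0.0, 0.0]
wrist_force: [-0.7, -0.7, -3.6]
opening: 0.0586
grip_force: 40.0
```

move_arm --fingers '[5, 5, 5, 5]' --pt "0 0 0.15" --pt "0 0 0.15" --pt "0 0 0" --pt "0 0 0" --roll '[0, 0, 0, 0]'

```text
t: 13.37
tcp_pos: [0.5182, 0.0173, 0.0601]
tcp_rot: [0.884, 0.467, 0.0, -0.0]
wrist_force: [-0.7, 0.2, -3.8]
opening: 0.0588
grip_force: 40.0
```

move_arm --fingers '[5, 5, 5, 5]' --pt "0 0 0.1" --pt "0 0 0.1" --pt "0 0 0" --pt "0 0 0" --roll '[0, 0, 0, 0]'

```text
t: 13.7
tcp_pos: [0.5185, 0.0174, 0.0596]
tcp_rot: [0.884, 0.467, 0.001, -0.001]
wrist_force: [-13.8, 0.7, 39.9]
opening: 0.0588
grip_force: 40.0
```

Contact at the expected height, so the steel disc is home. I'll release, rise and go to the brass disc.

move_arm --fingers '[7.8, 7.8, 7.8, 7.8, 7.8, 7.8, 7.8, 7.8, 7.8, 7.8]' --pt "0 0 -0.1" --pt "0 0 0" --pt "0 0 0" --pt "0 0 0" --pt "0 0 -2" --pt "0 0 -3.5" --pt "0 0 -3.5" --pt "0 0 -3.5" --pt "0 0 -2" --pt "0 0 0" --roll '[0, 0, 0, 0, 0, 0, 0, 0, 0, 0]'

```text
t: 14.53
tcp_pos: [0.5202, 0.0173, 0.2078]
tcp_rot: [0.884, 0.467, 0.003, 0.0]
wrist_force: [0.9, -0.7, 0.4]
opening: 0.0777
grip_force: 0.0
```

move_arm --fingers '[7.8, 7.8, 7.8, 7.8, 7.8, 7.8, 7.8, 7.8, 7.8, 7.8]' --pt "-2.9 1.4 0" --pt "-2.9 1.4 0" --pt "-2.9 1.4 0" --pt "-2.9 1.4 0" --pt "-2.9 1.4 0" --pt "-2.9 1.4 0" --pt "-2.9 1.4 0" --pt "-2.9 1.4 2" --pt "-2.9 1.4 3" --pt "-3.5 1.8 2" --roll '[0, 0, 0, 0, 0, 0, 0, 0, 0, 0]'

```text
t: 15.37
tcp_pos: [0.4702, -0.3045, 0.1343]
tcp_rot: [0.884, 0.468, -0.0, -0.001]
wrist_force: [1.4, -0.3, 0.4]
opening: 0.0782
grip_force: 0.0
```

```bash
python3 -c "
from h import *
for i in range(4): S=r.grab_frame('scene')
T=r.grab_frame('top')
b,B=blob(S,(271,266),18,(12,90,90),(32,255,255));print(b,B,onz(S,b,.012),onz(S,b,.018))
for f in (S,T):
  for n,z in(('steel_center',.068),('brass_center',.012)): print(n,[(np.round(d['pixel'],1),onz(f,d['pixel'],z)[:2].round(4),round(d['score'],2)) for d in r.place_of(n,f)[:4]])
go([.47,-.308,.004])
cv2.imwrite('pics/s5.png',np.hstack([cv2.resize(S['pixels'][160:220,285:365,::-1],(400,300),interpolation=3),cv2.resize(S['pixels'][240:300,226:306,::-1],(400,300),interpolation=3)]))"
```

```text
[271.1095636025998, 266.15041782729804] 171.5 [ 0.46776492 -0.30596987  0.012     ] [ 0.47039258 -0.30875719  0.018     ]
steel_center [(array([286. , 347.7]), array([ 0.7373, -0.2641]), 0.75), (array([244.5, 327.8]), array([ 0.6157, -0.1568]), 0.68), (array([198.3, 327.3]), array([0.5227, 0.0212]), 0.47), (array([212.9, 322.8]), array([ 0.5397, -0.0462]), 0.45)]
brass_center [(array([272.3, 265. ]), array([ 0.4669, -0.3114]), 0.73)]
steel_center [(array([161.8, 384.1]), array([ 0.7087, -0.2201]), 0.78), (array([201.6, 357.8]), array([ 0.5865, -0.1401]), 0.52)]
brass_center [(array([223.6, 309.4]), array([0.5286, 0.0034]), 0.25)]
tcp [ 0.4718 -0.3031  0.1372] yaw -0.596 shift cm [-0.51  0.12 13.32] roll 0 q [-0.22  0.43  0.87  1.97 -0.41  0.93  0.26] t 15.82
```

View pics/s5.png

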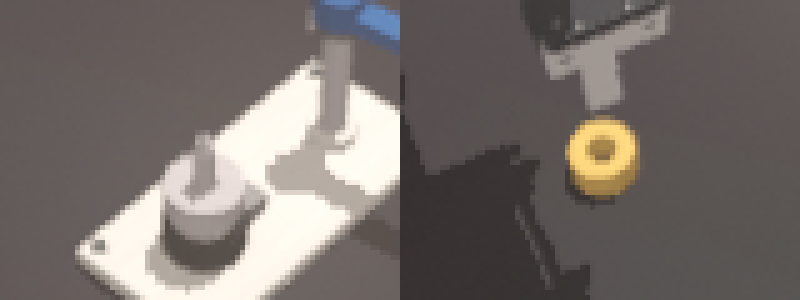

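The steel disc sits home on the flange (crop (205,190)). The brass disc, at crop (602,157), lies ahead of the finger as expected. I'll descend and grip it.

move_arm --fingers '[7.8, 7.8, 7.8, 7.8, 7.8, 7.8, 7.8, 7.8]' --pt "-0.5 0.1 2" --pt "0 0 2.5" --pt "0 0 2.5" --pt "0 0 2.5" --pt "0 0 2.3" --pt "0 0 1.0" --pt "0 0 0.5" --pt "0 0 0" --roll '[0, 0, 0, 0, 0, 0, 0, 0]'

```text
t: 16.48
tcp_pos: [0.469, -0.3087, 0.0037]
tcp_rot: [0.884, 0.467, -0.0, -0.0]
wrist_force: [-0.0, -0.2, 0.6]
opening: 0.0781
grip_force: 0.0
```

move_arm --fingers '[3.5, 3.5, 3.5, 3.5, 3.5, 3.5, 3.5, 3.5]' --pt "0 0 0" --pt "0 0 0" --pt "0 0 0" --pt "0 0 0" --pt "0 0 0" --pt "0 0 0" --pt "0 0 0" --pt "0 0 0" --roll '[0, 0, 0, 0, 0, 0, 0, 0]' --grip_force 30

```text
t: 17.15
tcp_pos: [0.469, -0.3092, 0.0041]
tcp_rot: [0.884, 0.467, 0.0, 0.0]
wrist_force: [-1.0, 1.1, 6.9]
opening: 0.0428
grip_force: 30.0
```

```bash
python3 -c "
from h import *
go([.47,-.308,.004]);s=r.sense();print(s['opening'],s['wrist_force'].round(1))"
```

```text
tcp [ 0.469  -0.3092  0.0041] yaw -0.599 shift cm [0.16 0.02 0.01] roll 0 q [-0.05  0.62  0.68  2.04 -0.61  0.69  0.43] t 17.15
0.04275204623843364 [-1.   1.1  6.9]
```

move_arm --fingers '[3.5, 3.5, 3.5, 3.5, 3.5, 3.5, 3.5, 3.5]' --pt "0 0 -1" --pt "0 0 -3" --pt "0 0 -4" --pt "0 0 -4" --pt "0 0 -3" --pt "0 0 -1" --pt "0 0 0" --pt "0 0 0" --roll '[0, 0, 0, 0, 0, 0, 0, 0]'

```text
t: 17.82
tcp_pos: [0.4687, -0.3086, 0.1634]
tcp_rot: [0.884, 0.467, 0.0, -0.0]
wrist_force: [0.5, 0.6, -2.7]
opening: 0.043
grip_force: 30.0
```

```bash
python3 -c "
from h import *
for i in range(2): S=r.grab_frame('scene')
s=r.sense();R=Ro.from_quat(s['tcp_rot']).as_matrix()
a=np.linspace(0,6.283,200)
p=proj(S,s['tcp_pos']+[0,0,.008]);h=cv2.cvtColor(S['pixels'],cv2.COLOR_RGB2HSV);m=cv2.inRange(h,(12,90,90),(32,255,255))
w=np.zeros_like(m);cv2.circle(w,(int(p[1]),int(p[0])),16,255,-1);ys,xs=np.nonzero(m&w);print(p,xs.min(),xs.max(),ys.min(),ys.max(),len(xs))
for dx in(-.006,-.003,0,.003,.006):
    c=s['tcp_pos']+R[:,0]*dx+[0,0,.008]
    P=np.array([proj(S,c+[.022*np.cos(t),.022*np.sin(t),z]) for t in a for z in(-.012,.012)]);print(dx,P.min(0).round(1),P.max(0).round(1))
print(s['wrist_force'].round(1));go([.518,.0171,.15])"
```

```text
[np.float64(243.21156545182947), np.float64(259.53010894531786)] 250 267 236 250 9
-0.006 [235.5 249.5] [252.6 265.6]
-0.003 [235.1 250.4] [252.2 266.6]
0 [234.7 251.4] [251.8 267.5]
0.003 [234.3 252.4] [251.4 268.5]
0.006 [234.  253.3] [251.  269.4]
[ 0.4  0.2 -2.1]
tcp [ 0.4681 -0.3085  0.1623] yaw -0.599 shift cm [ 29.71 -14.22   1.24] roll 0 q [-0.24  0.4   0.9   1.94 -0.38  0.98  0.24] t 17.92
```

move_arm --fingers '[3.5, 3.5, 3.5, 3.5, 3.5, 3.5, 3.5, 3.5, 3.5, 3.5]' --pt "3 -1.4 0" --pt "3 -1.4 0" --pt "3 -1.4 0" --pt "3 -1.4 0" --pt "3 -1.4 0" --pt "3 -1.4 0" --pt "3 -1.4 0" --pt "3 -1.4 0" --pt "3 -1.5 0" --pt "2 -1.1 0" --roll '[0, 0, 0, 0, 0, 0, 0, 0, 0, 0]'

```text
t: 18.75
tcp_pos: [0.5177, 0.0112, 0.1623]
tcp_rot: [0.884, 0.468, -0.001, -0.0]
wrist_force: [0.9, -0.1, -1.7]
opening: 0.0433
grip_force: 30.0
```

move_arm --fingers '[3.5, 3.5, 3.5, 3.5]' --pt "0.7 0 0" --pt "0 0 0" --pt "0 0 0" --pt "0 0 0" --roll '[0, 0, 0, 0]'

```text
t: 19.08
tcp_pos: [0.5217, 0.0123, 0.1632]
tcp_rot: [0.885, 0.466, -0.001, 0.0]
wrist_force: [0.1, -0.4, -2.9]
opening: 0.0429
grip_force: 30.0
```

```bash
python3 -c "
from h import *
S=r.grab_frame('scene');s=r.sense();g=S['pixels'].astype(int)
p=proj(S,s['tcp_pos']+[0,0,.008]);print(p)
sat=g[:,:,0]-g[:,:,2]
y=int(p[0])
for k in (y-2,y+2,y+5): print(k,sat[k,310:340])
print(sat[y:y+15,int(p[1])-2])
go([.518,.0171,.13])"
```

```text
[np.float64(179.46830094142913), np.float64(325.82711854613706)]
177 [ 10  10  11  11  11  11  11  11  11  12  78  86 115 106  84  82  68  21
  12  14  15  14  14  13  13  13  12  12  12  13]
181 [  9  10   9  10   9  10  10  11  11  11  68  77  80  83  85 109  77  21
  14  14  14  14  14  13  14  19  19  19  16  15]
184 [10 10 10 10 10 10 10 10 11 10 10 44 73 81 82 83 69 21 14 14 14 16 16 18
 18 15 14 14 14 14]
[84 85 83 80 79 81 67 10 11 11 12 14 15 16 15]
tcp [0.5218 0.0123 0.1634] yaw -0.601 shift cm [ 0.19 -0.58  3.34] roll 0 q [-0.9   0.32  0.91  2.03 -0.31  0.94 -0.43] t 19.13
```

```bash
python3 -c "
from h import *
S=r.grab_frame('scene')
s=r.sense();R=Ro.from_quat(s['tcp_rot']).as_matrix();a=np.linspace(0,6.283,400)
for dx in(-.003,0,.003,.006):
    c=s['tcp_pos']+R[:,0]*dx+[0,0,.008]
    P=np.array([proj(S,c+[.022*np.cos(t),.022*np.sin(t),z]) for t in a for z in(-.012,.012)]);q=P[abs(P[:,1]-324)<.5]
    print(dx,P.min(0).round(1),P.max(0).round(1),q[:,0].max().round(1))
"
```

```text
-0.003 [172.6 318.5] [186.9 331.7] 186.9
0 [172.3 319.3] [186.6 332.4] 186.5
0.003 [172.  320.1] [186.3 333.2] 186.0
0.006 [171.7 320.9] [186. 334.] 185.5
```

move_arm --fingers '[3.5, 3.5, 3.5, 3.5, 3.5, 3.5, 3.5, 3.5, 3.5, 3.5]' --pt "0.05 -0.3 0" --pt "0.05 -0.28 0" --pt "0 0 1" --pt "0 0 1" --pt "0 0 1" --pt "0 0 0.5" --pt "0 0 0.5" --pt "0 0 0.3" --pt "0 0 0" --pt "0 0 0" --roll '[0, 0, 0, 0, 0, 0, 0, 0, 0, 0]'

```text
t: 20.02
tcp_pos: [0.5181, 0.0178, 0.1207]
tcp_rot: [0.884, 0.467, -0.0, 0.0]
wrist_force: [-0.0, -0.8, -2.8]
opening: 0.043
grip_force: 30.0
```

move_arm --fingers '[3.5, 3.5, 3.5, 3.5, 3.5, 3.5]' --pt "0 0 0.3" --pt "0 0 0.3" --pt "0 0 0.3" --pt "0 0 0.3" --pt "0 0 0" --pt "0 0 0" --roll '[0, 0, 0, 0, 0, 0]'

```text
t: 20.52
tcp_pos: [0.5176, 0.0173, 0.1085]
tcp_rot: [0.884, 0.467, -0.0, 0.0]
wrist_force: [-1.3, -5.9, -5.7]
opening: 0.0429
grip_force: 30.0
```

move_arm --fingers '[3.5, 3.5, 3.5, 3.5, 3.5, 3.5, 3.5, 3.5, 3.5]' --pt "-0.1 0.05 0" --pt "-0.1 0 0" --pt "0 0 0" --pt "0 0 0" --pt "0 0 0.3" --pt "0 0 0.3" --pt "0 0 0.3" --pt "0 0 0" --pt "0 0 0" --roll '[0, 0, 0, 0, 0, 0, 0, 0, 0]'

```text
t: 21.27
tcp_pos: [0.5172, 0.016, 0.0995]
tcp_rot: [0.884, 0.467, -0.0, 0.0]
wrist_force: [0.4, 0.5, -2.7]
opening: 0.0426
grip_force: 30.0
```

Free. I'll lower to the steel disc; contact is expected at TCP z ≈ 0.084.

move_arm --fingers '[3.5, 3.5, 3.5, 3.5, 3.5, 3.5]' --pt "0 0 0.4" --pt "0 0 0.5" --pt "0 0 0.3" --pt "0 0 0.2" --pt "0 0 0" --pt "0 0 0" --roll '[0, 0, 0, 0, 0, 0]'

```text
t: 21.77
tcp_pos: [0.5173, 0.0159, 0.0856]
tcp_rot: [0.884, 0.467, -0.0, 0.0]
wrist_force: [0.3, -0.0, -2.3]
opening: 0.0431
grip_force: 30.0
```

move_arm --fingers '[3.5, 3.5, 3.5, 3.5]' --pt "0 0 0.1" --pt "0 0 0.1" --pt "0 0 0" --pt "0 0 0" --roll '[0, 0, 0, 0]'

```text
t: 22.1
tcp_pos: [0.5175, 0.0161, 0.084]
tcp_rot: [0.884, 0.467, 0.0, -0.0]
wrist_force: [-1.6, -0.5, 4.4]
opening: 0.0432
grip_force: 30.0
```

Contact. I'll release, rise, close the fingers and travel to the outer side of the bar.

move_arm --fingers '[6.3, 6.3, 6.3, 6.3, 6.3, 6.3, 6.3, 6.3, 6.3, 6.3]' --pt "0 0 0" --pt "0 0 0" --pt "0 0 0" --pt "0 0 0" --pt "0 0 -2" --pt "0 0 -4" --pt "0 0 -4" --pt "0 0 -4" --pt "0 0 -2.5" --pt "0 0 0" --roll '[0, 0, 0, 0, 0, 0, 0, 0, 0, 0]'

```text
t: 22.93
tcp_pos: [0.5196, 0.016, 0.2534]
tcp_rot: [0.884, 0.467, 0.003, 0.0]
wrist_force: [0.5, -0.2, -0.2]
opening: 0.0629
grip_force: 0.0
```

move_arm --fingers '[0, 0, 0, 0, 0, 0, 0, 0, 0, 0]' --pt "3 0.2 0" --pt "3 0.2 0" --pt "3 0.2 0" --pt "3 0.2 0" --pt "3 0.2 0" --pt "3 0.2 0" --pt "3 0.2 0" --pt "1 0.1 0" --pt "0 0 0" --pt "0 0 0" --roll '[0, 0, 0, 0, 0, 0, 0, 0, 0, 0]' --grip_force 10

```text
t: 23.77
tcp_pos: [0.6535, 0.1886, 0.248]
tcp_rot: [0.884, 0.467, -0.001, 0.0]
wrist_force: [-0.5, -0.6, -1.1]
opening: 0.0013
grip_force: 0.0
```

```bash
python3 -c "
from h import *
S=r.grab_frame('scene');T=r.grab_frame('top')
for f in (S,T):
  for n,z in(('steel_center',.068),('brass_center',.092),('pillar',.14),('knob_center',.186),('bar_mid',.148)): print(n,[(np.round(d['pixel'],1),onz(f,d['pixel'],z)[:2].round(4),round(d['score'],2)) for d in r.place_of(n,f)[:3]])
go([.654,.189,.138])
print(proj(S,np.array([.554,.158,.172])),proj(T,np.array([.554,.158,.172])))
cv2.imwrite('pics/s6.png',np.hstack([cv2.resize(S['pixels'][140:220,300:407,::-1],(400,300),interpolation=3),cv2.resize(T['pixels'][140:240,220:354,::-1],(400,300),interpolation=3)]))"
```

```text
steel_center [(array([281.8, 348.6]), array([ 0.7337, -0.25  ]), 0.7), (array([173. , 372.9]), array([0.6177, 0.2141]), 0.54), (array([245.9, 328.7]), array([ 0.6208, -0.1604]), 0.5)]
brass_center [(array([191.9, 325.8]), array([0.5139, 0.0268]), 0.57)]
pillar [(array([163.6, 350. ]), array([0.5484, 0.1507]), 0.62)]
knob_center [(array([169.4, 387.2]), array([0.6918, 0.1367]), 0.5)]
bar_mid [(array([170.2, 372.7]), array([0.6372, 0.1484]), 0.66)]
steel_center [(array([200.4, 356.8]), array([ 0.59  , -0.1372]), 0.76), (array([161.1, 387.9]), array([ 0.711 , -0.2315]), 0.72), (array([221.8, 306.9]), array([0.5253, 0.0091]), 0.61)]
brass_center [(array([222.5, 305.8]), array([0.5195, 0.0114]), 0.75)]
pillar [(array([206.8, 250.8]), array([0.5552, 0.1628]), 0.77)]
knob_center [(array([148.7, 261.2]), array([0.7086, 0.1328]), 0.51)]
bar_mid [(array([176.7, 257. ]), array([0.6394, 0.1474]), 0.57)]
tcp [0.6537 0.1893 0.2488] yaw -0.599 shift cm [-1.000e-02  4.000e-02  1.108e+01] roll 0 q [-0.96  0.52  0.86  1.58 -0.41  1.23 -0.62] t 24.37
[np.float64(156.23135829387715), np.float64(352.6690664459471)] [np.float64(205.0052977710209), np.float64(250.705636550392)]
```

View pics/s6.png

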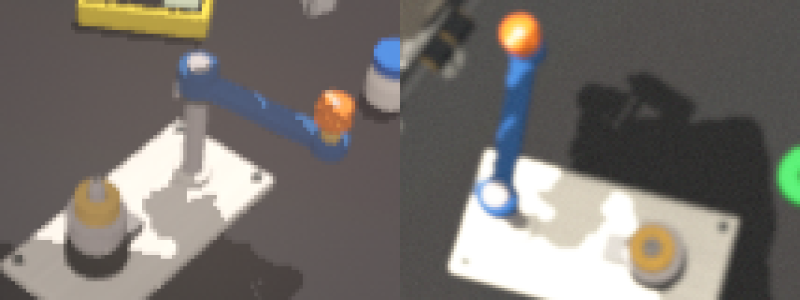

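Both discs are stacked home (scene crop (95,215), top crop (653,248)). The bar is free and the fingers are on its outer side. I'll descend and plan the arc.

move_arm --fingers '[0, 0, 0, 0, 0, 0]' --pt "0 0 2" --pt "0 0 3" --pt "0 0 3" --pt "0 0 2" --pt "0 0 1" --pt "0 0 0" --roll '[0, 0, 0, 0, 0, 0]'

```text
t: 24.87
tcp_pos: [0.6527, 0.1891, 0.1368]
tcp_rot: [0.884, 0.467, -0.002, -0.0]
wrist_force: [-0.1, 0.1, 0.6]
opening: 0.0005
grip_force: 0.0
```

```bash
cat > arc.py <<'E'
from h import *
s=r.sense();R=Ro.from_quat(s['tcp_rot']).as_matrix();x,y=R[:2,0],R[:2,1]
pil=np.array([.556,.156]);sp=np.array([.518,.0172]);d=sp-pil;print(np.hypot(*d),np.arctan2(d[1],d[0]))
def P(f,rho=.095):
    n=np.array([np.sin(f),-np.cos(f)]);h=.0125*abs(y@n)+.008*abs(x@n)
    return pil+rho*np.array([np.cos(f),np.sin(f)])-n*(.011+h)
if __name__=="__main__":
    c=s['tcp_pos'][:2];f0=-.1
    for f in np.append(np.arange(-.1,-1.75,-.2),-1.8):
        p=P(f);q=(p-c)*100;print(round(f,2),p.round(3),'shift',(x@q).round(2),(y@q).round(2));c=p
E
python3 arc.py
```

```text
0.14390774822781435 -1.838023509717678
-0.1 [0.653 0.17 ] shift -1.53 1.07
-0.3 [0.653 0.149] shift -1.72 1.23
-0.5 [0.649 0.128] shift -1.98 0.83
-0.7 [0.642 0.11 ] shift -1.9 0.4
-0.9 [0.633 0.095] shift -1.74 0.08
-1.1 [0.62  0.082] shift -1.77 -0.25
-1.3 [0.606 0.071] shift -1.75 -0.6
-1.5 [0.588 0.063] shift -1.64 -0.97
-1.7 [0.569 0.058] shift -1.46 -1.32
-1.8 [0.559 0.058] shift -0.63 -0.78
```

move_arm --fingers '[0, 0, 0, 0, 0, 0, 0, 0, 0, 0]' --pt "-0.8 0.5 0" --pt "-0.8 0.5 0" --pt "-0.8 0.6 0" --pt "-0.9 0.6 0" --pt "-1 0.4 0" --pt "-1 0.4 0" --pt "-1 0.2 0" --pt "-0.9 0.2 0" --pt "-0.9 0.05 0" --pt "-0.9 0.05 0" --roll '[0, 0, 0, 0, 0, 0, 0, 0, 0, 0]'

```text
t: 25.7
tcp_pos: [0.6324, 0.0952, 0.1401]
tcp_rot: [0.884, 0.467, 0.001, -0.001]
wrist_force: [1.2, 6.8, -0.8]
opening: 0.0006
grip_force: 2.9
```

move_arm --fingers '[0, 0, 0, 0, 0, 0, 0, 0]' --pt "-0.9 -0.1 0" --pt "-0.9 -0.15 0" --pt "-0.9 -0.3 0" --pt "-0.9 -0.3 0" --pt "-0.8 -0.5 0" --pt "-0.8 -0.5 0" --pt "-0.7 -0.6 0" --pt "0 0 0" --roll '[0, 0, 0, 0, 0, 0, 0, 0]'

```text
t: 26.37
tcp_pos: [0.5783, 0.0589, 0.1402]
tcp_rot: [0.885, 0.466, 0.001, -0.0]
wrist_force: [-0.3, -1.0, -0.4]
opening: 0.0008
grip_force: 0.2
```

```bash
python3 -c "
from arc import *
for f in (-1.55,-1.65,-1.75,-1.8,-1.84): go([*P(f),.138])
S=r.grab_frame('scene')
cv2.imwrite('pics/s7.png',cv2.resize(S['pixels'][130:220,280:400,::-1],(800,600),interpolation=3))"
```

```text
0.14390774822781435 -1.838023509717678
tcp [0.5783 0.0589 0.1402] yaw -0.601 shift cm [0.53 0.31 0.22] roll 0 q [-0.86  0.46  0.85  1.92 -0.42  0.95 -0.41] t 26.37
tcp [0.5783 0.0589 0.1402] yaw -0.601 shift cm [-0.2  -0.35  0.22] roll 0 q [-0.86  0.46  0.85  1.92 -0.42  0.95 -0.41] t 26.37
tcp [0.5783 0.0589 0.1402] yaw -0.601 shift cm [-0.87 -1.1   0.21] roll 0 q [-0.86  0.46  0.85  1.92 -0.42  0.95 -0.41] t 26.37
tcp [0.5783 0.0589 0.1402] yaw -0.601 shift cm [-1.18 -1.5   0.21] roll 0 q [-0.86  0.46  0.85  1.92 -0.42  0.95 -0.41] t 26.37
tcp [0.5783 0.0589 0.1402] yaw -0.601 shift cm [-1.41 -1.83  0.21] roll 0 q [-0.86  0.46  0.85  1.92 -0.42  0.95 -0.41] t 26.37
```

View pics/s7.png

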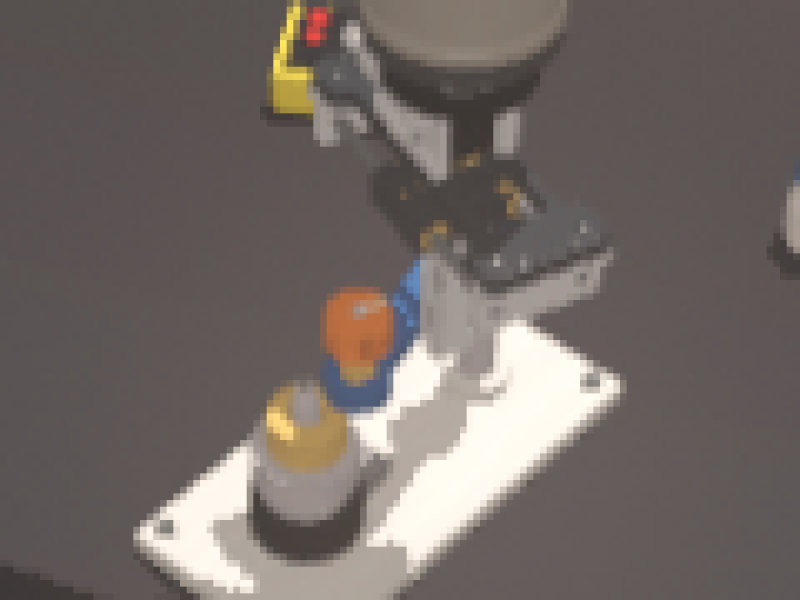

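The arm is nearly in: the knob is at crop (358,325) and the spindle tip at (307,400). I'll continue gently.

move_arm --fingers '[0, 0, 0, 0, 0, 0]' --pt "-0.4 -0.5 0" --pt "-0.35 -0.45 0" --pt "-0.2 -0.2 0" --pt "-0.15 -0.2 0" --pt "0 0 0" --pt "0 0 0" --roll '[0, 0, 0, 0, 0, 0]'

```text
t: 26.92
tcp_pos: [0.5618, 0.0587, 0.1393]
tcp_rot: [0.884, 0.467, 0.001, 0.0]
wrist_force: [3.4, 0.5, 3.0]
opening: 0.0002
grip_force: 2.0
```

move_arm --fingers '[0, 0, 0]' --pt "-0.1 -0.13 0" --pt "-0.1 -0.13 0" --pt "0 0 0" --roll '[0, 0, 0]'

```text
t: 27.17
tcp_pos: [0.5583, 0.0586, 0.139]
tcp_rot: [0.884, 0.467, 0.0, 0.0]
wrist_force: [4.6, 0.9, 2.2]
opening: 0.0007
grip_force: 2.2
```

move_arm --fingers '[0, 0, 0]' --pt "-0.08 -0.1 0" --pt "-0.08 -0.1 0" --pt "0 0 0" --roll '[0, 0, 0]'

```text
t: 27.42
tcp_pos: [0.5557, 0.0585, 0.1389]
tcp_rot: [0.884, 0.467, 0.0, 0.0]
wrist_force: [4.5, 1.1, 1.7]
opening: 0.0005
grip_force: 2.0
```

move_arm --fingers '[0, 0, 0]' --pt "-0.08 -0.1 0" --pt "0 0 0" --pt "0 0 0" --roll '[0, 0, 0]'

```text
t: 27.67
tcp_pos: [0.5549, 0.0584, 0.1391]
tcp_rot: [0.884, 0.467, 0.001, 0.0]
wrist_force: [7.5, 1.6, 0.0]
opening: 0.0
grip_force: 3.4
```

move_arm --fingers '[0, 0, 0]' --pt "-0.07 -0.09 0" --pt "0 0 0" --pt "0 0 0" --roll '[0, 0, 0]'

```text
t: 27.92
tcp_pos: [0.5547, 0.0584, 0.1392]
tcp_rot: [0.884, 0.467, 0.001, 0.001]
wrist_force: [13.2, 1.6, -2.6]
opening: 0.0007
grip_force: 5.9
```

```bash
python3 -c "
from h import *
S=r.grab_frame('scene');T=r.grab_frame('top');print(r.sense()['wrist_force'])
for f,p in((S,proj(S,np.array([.518,.0172,.186]))),(T,proj(T,np.array([.518,.0172,.186])))):
  try:
    b,A=blob(f,p,14,(4,150,110),(18,255,255));print(np.round(p,1),np.round(b,1),A,onz(f,b,.186))
  except Exception as e: print(p,e)
go([.56,.05,.3])"
```

```text
[13.20434883  1.84243302 -2.9489778 ]
[175.1 325.5] [174.9 325. ] 52.0 [0.51606572 0.01753315 0.186     ]
[217.6 302.3] [218.  302.6] 63.0 [0.5169628  0.01654822 0.186     ]
tcp [0.5547 0.0585 0.1392] yaw -0.599 shift cm [ -0.37   0.96 -16.08] roll 0 q [-0.9   0.42  0.87  1.98 -0.4   0.92 -0.43] t 28.02
```

The force rose while the TCP stood still, and the knob measures over the spindle, so the arm is at its stop. I'll retreat, rise and go over the knob.

move_arm --fingers '[0, 0, 0, 0, 0, 0, 0]' --pt "0.3 0.3 0" --pt "0.3 0.3 0" --pt "0 0 -2" --pt "0 0 -4" --pt "0 0 -4" --pt "0 0 -3" --pt "0 0 -0.5" --roll '[0, 0, 0, 0, 0, 0, 0]'

```text
t: 28.6
tcp_pos: [0.5628, 0.0593, 0.2782]
tcp_rot: [0.884, 0.467, 0.002, 0.0]
wrist_force: [1.3, 0.1, 1.0]
opening: 0.0005
grip_force: 0.0
```

move_arm --fingers '[5.5, 5.5, 5.5, 5.5, 5.5, 5.5, 5.5, 5.5]' --pt "-1.5 -0.3 0" --pt "-1.6 -0.4 0" --pt "-1.6 -0.4 0" --pt "-1.4 -0.2 0" --pt "0 0 0" --pt "0 0 0" --pt "0 0 0" --pt "0 0 0" --roll '[0, 0, 0, 0, 0, 0, 0, 0]'

```text
t: 29.27
tcp_pos: [0.5163, 0.0174, 0.2736]
tcp_rot: [0.884, 0.467, -0.0, 0.0]
wrist_force: [0.6, 0.5, -0.5]
opening: 0.0503
grip_force: 0.0
```

```bash
python3 -c "
from h import *
go([.517,.017,.171]);print(r.sense()['joint_vel'].round(3))"
```

```text
tcp [0.5163 0.0174 0.2736] yaw -0.598 shift cm [1.000e-02 8.000e-02 1.026e+01] roll 0 q [-1.07  0.14  1.02  1.91 -0.13  1.16 -0.59] t 29.27
[-0.     0.002  0.003  0.002  0.004 -0.002 -0.001]
```

move_arm --fingers '[5.5, 5.5, 5.5, 5.5, 5.5, 5.5]' --pt "0 0.08 2" --pt "0 0 3" --pt "0 0 3" --pt "0 0 1.5" --pt "0 0 0.7" --pt "0 0 0" --roll '[0, 0, 0, 0, 0, 0]'

```text
t: 29.77
tcp_pos: [0.5162, 0.0163, 0.1705]
tcp_rot: [0.884, 0.467, -0.002, 0.0]
wrist_force: [-0.6, -0.2, 1.0]
opening: 0.0547
grip_force: 0.0
```

move_arm --fingers '[2.5, 2.5, 2.5, 2.5, 2.5, 2.5, 2.5]' --pt "0 0 0" --pt "0 0 0" --pt "0 0 0" --pt "0 0 0" --pt "0 0 0" --pt "0 0 0" --pt "0 0 0" --roll '[0, 0, 0, 0, 0, 0, 0]' --grip_force 20

```text
t: 30.35
tcp_pos: [0.5173, 0.0165, 0.1724]
tcp_rot: [0.884, 0.467, 0.001, 0.0]
wrist_force: [1.0, 0.3, 7.3]
opening: 0.0318
grip_force: 20.0
```

```bash
python3 -c "
from h import *
go([.517,.017,.171]);s=r.sense();print(s['opening'],s['wrist_force'].round(1),s['wrist_torque'].round(3))
T=r.grab_frame('top')
cv2.imwrite('pics/s8.png',cv2.resize(T['pixels'][180:255,240:340,::-1],(800,600),interpolation=3))"
```

```text
tcp [0.5173 0.0165 0.1724] yaw -0.599 shift cm [ 0.02 -0.05  0.14] roll 0 q [-0.95  0.3   0.95  2.03 -0.3   0.95 -0.44] t 30.35
0.03181442472414822 [1.  0.3 7.3] [ 0.008 -0.017 -0.035]
```

move_arm --fingers '[2.5, 2.5, 2.5, 2.5, 2.5, 2.5, 2.5, 2.5, 2.5]' --pt "0 0 0" --pt "0 0 0" --pt "0 0 0" --pt "0 0 0" --pt "0 0 0" --pt "0 0 0" --pt "0 0 0" --pt "0 0 0" --pt "0 0 0" --roll '[0.1, 0.1, 0.1, 0.1, 0.1, 0.1, 0.1, 0, 0]'

```text
t: 31.15
tcp_pos: [0.5171, 0.0168, 0.1721]
tcp_rot: [0.991, 0.135, 0.0, -0.0]
wrist_force: [0.4, 0.4, 6.2]
opening: 0.0317
grip_force: 20.0
```

```bash
cat > st.py <<'E'
from h import *
s=r.sense();R=Ro.from_quat(s["tcp_rot"]).as_matrix()
print("yaw",np.arctan2(R[1,1],R[0,1]).round(3),"tau7",s["tau"][6].round(3),"F",s["wrist_force"].round(1),"M",s["wrist_torque"].round(3),"op",s["opening"].round(4),"t",round(s["t"],2),"p",s["tcp_pos"].round(4))
E
python3 st.py
```

```text
Traceback (most recent call last):
  File "st.py", line 3, in <module>
    print("yaw",np.arctan2(R[1,1],R[0,1]).round(3),"tau7",s["tau"][6].round(3),"F",s["wrist_force"].round(1),"M",s["wrist_torque"].round(3),"op",s["opening"].round(4),"t",round(s["t"],2),"p",s["tcp_pos"].round(4))
                                                                                                                                                 ^^^^^^^^^^^^^^^^^^
AttributeError: 'float' object has no attribute 'round'
```

move_arm --fingers '[2.5, 2.5, 2.5, 2.5]' --pt "0 0 0" --pt "0 0 0" --pt "0 0 0" --pt "0 0 0" --roll '[0.07, 0.07, 0, 0]'

```text
t: 31.48
tcp_pos: [0.5171, 0.0168, 0.1721]
tcp_rot: [0.998, 0.066, 0.0, -0.0]
wrist_force: [-0.3, 2.2, 6.2]
opening: 0.0315
grip_force: 20.0
```

```bash
python3 st.py
```

```text
Traceback (most recent call last):
  File "st.py", line 3, in <module>
    print("yaw",np.arctan2(R[1,1],R[0,1]).round(3),"tau7",s["tau"][6].round(3),"F",s["wrist_force"].round(1),"M",s["wrist_torque"].round(3),"op",s["opening"].round(4),"t",round(s["t"],2),"p",s["tcp_pos"].round(4))
                                                                                                                                                 ^^^^^^^^^^^^^^^^^^
AttributeError: 'float' object has no attribute 'round'
```

```bash
sed -i 's/s\["opening"\].round(4)/round(s["opening"],4)/' st.py; python3 st.py
```

```text
yaw -1.439 tau7 -0.435 F [-0.3  2.2  6.2] M [ 0.513  0.085 -0.034] op 0.0315 t 31.48 p [0.5171 0.0168 0.1721]
```

move_arm --fingers '[2.5, 2.5, 2.5, 2.5]' --pt "0 0 0" --pt "0 0 0" --pt "0 0 0" --pt "0 0 0" --roll '[0.05, 0.05, 0, 0]'

```text
t: 31.82
tcp_pos: [0.5171, 0.0168, 0.1721]
tcp_rot: [1.0, 0.016, 0.0, -0.0]
wrist_force: [0.4, 2.0, 6.5]
opening: 0.0315
grip_force: 20.0
```

```bash
python3 st.py
```

```text
yaw -1.539 tau7 -0.28 F [0.4 2.  6.5] M [ 0.585  0.011 -0.104] op 0.0315 t 31.82 p [0.5171 0.0168 0.1721]
```

move_arm --fingers '[2.5, 2.5, 2.5, 2.5]' --pt "0 0 0" --pt "0 0 0" --pt "0 0 0" --pt "0 0 0" --roll '[0.05, 0.05, 0, 0]'

```text
t: 32.15
tcp_pos: [0.5168, 0.0169, 0.172]
tcp_rot: [0.999, -0.034, -0.0, -0.0]
wrist_force: [-2.2, 1.7, 8.2]
opening: 0.0316
grip_force: 20.0
```

```bash
python3 st.py
```

```text
yaw -1.638 tau7 -0.681 F [-2.2  1.7  8.2] M [0.667 0.632 0.365] op 0.0316 t 32.15 p [0.5168 0.0169 0.172 ]
```

move_arm --fingers '[2.5, 2.5, 2.5, 2.5]' --pt "0 0 0" --pt "0 0 0" --pt "0 0 0" --pt "0 0 0" --roll '[0.03, 0, 0, 0]'

```text
t: 32.48
tcp_pos: [0.5169, 0.0169, 0.1721]
tcp_rot: [0.999, -0.048, 0.0, -0.0]
wrist_force: [-1.3, 2.3, 6.8]
opening: 0.0318
grip_force: 20.0
```

```bash
python3 st.py
```

```text
yaw -1.668 tau7 -0.444 F [-1.3  2.3  6.8] M [0.546 0.477 0.438] op 0.0318 t 32.48 p [0.5169 0.0169 0.1721]
```

move_arm --fingers '[2.5, 2.5, 2.5, 2.5]' --pt "0 0 0" --pt "0 0 0" --pt "0 0 0" --pt "0 0 0" --roll '[0.03, 0, 0, 0]'

```text
t: 32.82
tcp_pos: [0.5169, 0.0169, 0.172]
tcp_rot: [0.998, -0.063, 0.0, -0.0]
wrist_force: [-1.7, 2.3, 6.9]
opening: 0.0316
grip_force: 20.0
```

```bash
python3 st.py
```

```text
yaw -1.698 tau7 -0.388 F [-1.7  2.3  6.9] M [0.565 0.446 0.376] op 0.0316 t 32.82 p [0.5169 0.0169 0.172 ]
```

The torque has plateaued at about 0.4 Nm while slipping, against 0.05 Nm of thread friction, so the screw is seated. Now I'll back off a quarter turn.

move_arm --fingers '[2.5, 2.5, 2.5, 2.5, 2.5, 2.5, 2.5, 2.5, 2.5, 2.5]' --pt "0 0 0" --pt "0 0 0" --pt "0 0 0" --pt "0 0 0" --pt "0 0 0" --pt "0 0 0" --pt "0 0 0" --pt "0 0 0" --pt "0 0 0" --pt "0 0 0" --roll '[-0.05, -0.08, -0.08, -0.08, -0.08, -0.08, -0.08, -0.08, -0.08, -0.08]'

```text
t: 33.65
tcp_pos: [0.517, 0.0164, 0.1723]
tcp_rot: [0.948, 0.318, 0.0, -0.0]
wrist_force: [-0.6, -0.2, 7.9]
opening: 0.0314
grip_force: 20.0
```

move_arm --fingers '[2.5, 2.5, 2.5, 2.5, 2.5, 2.5, 2.5, 2.5, 2.5, 2.5]' --pt "0 0 0" --pt "0 0 0" --pt "0 0 0" --pt "0 0 0" --pt "0 0 0" --pt "0 0 0" --pt "0 0 0" --pt "0 0 0" --pt "0 0 0" --pt "0 0 0" --roll '[-0.08, -0.08, -0.08, -0.08, -0.08, -0.08, -0.08, -0.08, -0.08, -0.08]'

```text
t: 34.48
tcp_pos: [0.5175, 0.0162, 0.1725]
tcp_rot: [0.75, 0.662, 0.001, 0.001]
wrist_force: [-0.4, -1.8, 8.0]
opening: 0.0318
grip_force: 20.0
```

move_arm --fingers '[2.5, 2.5, 2.5, 2.5, 2.5]' --pt "0 0 0" --pt "0 0 0" --pt "0 0 0" --pt "0 0 0" --pt "0 0 0" --roll '[-0.03, 0, 0, 0, 0]'

```text
t: 34.9
tcp_pos: [0.5175, 0.0162, 0.1725]
tcp_rot: [0.741, 0.671, 0.001, 0.001]
wrist_force: [1.3, -2.1, 8.8]
opening: 0.0315
grip_force: 20.0
```

```bash
python3 st.py; python3 -c "
from h import *
S=r.grab_frame('scene')
cv2.imwrite('pics/s9.png',cv2.resize(S['pixels'][130:220,280:400,::-1],(800,600),interpolation=3))"
```

```text
yaw -0.099 tau7 -0.043 F [ 1.3 -2.1  8.8] M [-0.369 -0.212  0.065] op 0.0315 t 34.9 p [0.5175 0.0162 0.1725]
```

View pics/s9.png

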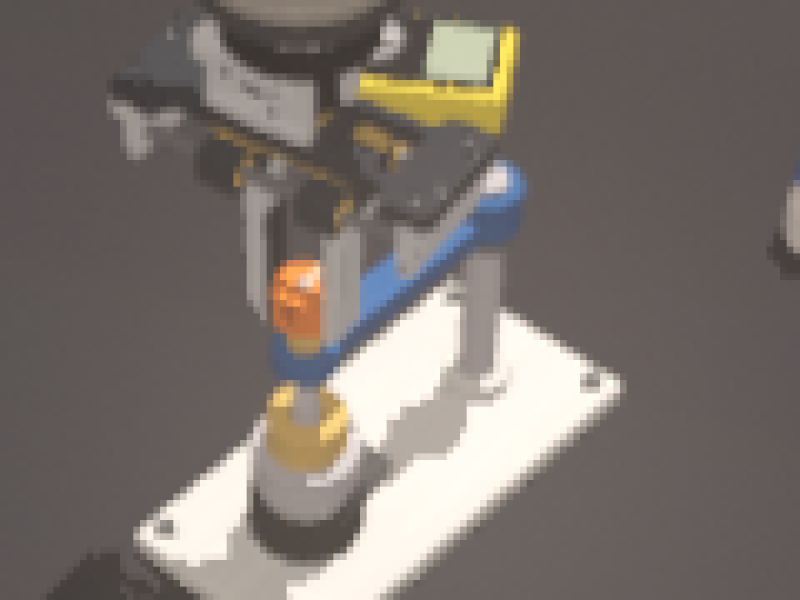

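The fingers still grip the knob (crop (300,300)) over the spindle, and the discs are stacked home below it. The knob was backed off 1.60 rad and is still. I'll hand in.

```bash
python3 -c "
from cell import r
print(r.finish_job())"
```

```text
the job is handed in; nothing more can be done
None
```

I handed the job in at about 35 s of the 72 s allowed. No verdict came back, so what follows is from the robot's readings and the last pictures: steel then brass disc home on the spindle, bearing arm against its stop, thumbscrew seated and backed off about 1.6 rad, and the fingers still holding the knob at 20 N.

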